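# Hang the cue light on its keyhole stud

### The job

Pick up the cue light lying on the worktop and hang it on the sloping desk mount: slip the round opening of its keyhole over the headed brass stud so that the plate lies flat on the sloping panel, then slide it down the slope until the stud is at the far end of the narrow slot and its head locks the plate. Leave it hanging straight, with its long edges along the slope, let go of it, and do not disturb the mug, labeller or remote control.

Things in the scene. Friction and masses are not known exactly. Their poses are not given: they have to be found in the camera images.
- cue_light: Loose cue light, 0.2 to 0.4 kg: flat aluminium plate 150 (x) x 90 (y) x 5 mm carrying a black lamp housing with a red dome (top 58.5 mm above the underside). Origin: centre of the plate's underside; x along its length towards the keyhole end (which must point up the slope), z out on the lamp side. Starts lying on the worktop, lamp up. Centre of mass 14 mm from the origin towards -x.
- lamp_housing (a point): Centre of the black lamp housing, 56 (x) x 44 (y) mm, 38 mm tall on the plate; 22 mm from the plate's origin towards -x, 24 mm above its underside. Grip it here across its 44 mm width (along y); the plate under the fingers is 90 mm wide. Axes as cue_light.
- keyhole_round (a point): Centre of the keyhole's round 24 mm opening, right through the plate; point on the underside, 30 mm from the plate's origin towards +x. From the opening a slot 11 mm wide runs on towards +x along the plate's middle. Axes as cue_light.
- keyhole_seat (a point): Centre of the half round that ends the 11 mm slot, on the underside, 55 mm from the plate's origin towards +x (25 mm beyond keyhole_round). The stud is here when the plate hangs home; the plate can slide 2 mm farther until the slot's end meets the stud. Axes as cue_light.
- mount_face: Fixed blue panel, 200 mm along the slope, 170 wide, rising away at 25 deg. Origin: on its face at the foot of the brass stud, 75 mm above the worktop; x up the slope, y to the left, z square out. Stud along z: shank 7 mm diameter, head 17 mm, bevelled, from 7.5 to 12 mm off the face. Panel reaches 55 mm up and 145 mm down from the stud. A plate laid on it stays put by friction.
- mount: Fixed stand carrying the panel: dark steel base plate 175 x 150 mm and legs. Origin on the worktop below the panel's centre; x level, in the uphill direction, z up. Its heading varies by up to 20 degrees.
- mug: Orange mug, 81 x 113 x 101 mm tall, standing to the left of the mount; origin at the centre of its underside. Bystander.
- labeller: Turquoise hand label printer, 189 x 55 x 33 mm, lying near the robot on the left; origin at its underside. Bystander.
- remote_black: Black remote control, 155 x 48 x 21 mm, lying in front of the robot; origin at the centre of its underside. Bystander.
- roll_carton: Fixed white carton, 150 x 190 mm, 170 mm tall, standing on the worktop just to the right of the mount and beyond the cue light: carry the light round in front of it or well above it. Origin at the centre of its underside.
- magazine_file: Fixed black magazine file, about 250 x 107 mm, 270 mm tall, standing to the left, nearer the robot than the mount. Origin at the centre of its underside, long side along its x. Keep clear of it.

How it is judged (in metres and radians):
On the way, in this order (a step that is already met when the one before it is completed fails the run):
1. the cue light is lifted clear of the worktop (height (world z) of cue_light above 0.04 m), for 0.1 s.
2. the stud's head has passed through the round opening and the plate lies on the panel (x of keyhole_round in the frame of mount_face between -0.006 and 0.006 m and y of keyhole_round in the frame of mount_face between -0.006 and 0.006 m and z of keyhole_round in the frame of mount_face below 0.005 m), for 0.05 s.
At the end, for the whole second after the job is handed in: The cue light hangs at rest on the stud: the slot's end is at the stud (keyhole_seat from 5 mm below to 4 mm above it along the slope, within 4 mm across), the plate flat on the panel (within 4 mm and 0.06 rad) with the lamp outward, its long edges along the slope within 0.13 rad (x of keyhole_seat in the frame of mount_face between -0.005 and 0.004 m and y of keyhole_seat in the frame of mount_face between -0.004 and 0.004 m and z of keyhole_seat in the frame of mount_face between -0.003 and 0.004 m and x of cue_light in the frame of mount_face below -0.03 m and angle between the z axis of cue_light and the z axis of mount_face, either way round below 0.06 rad and angle between the x axis of cue_light and the x axis of mount_face, either way round below 0.13 rad and linear speed of cue_light below 0.01 m/s); the robot touches nothing.
It fails at once if the mug is displaced by more than 30 mm (distance of mug from where it was at the start of the episode above 0.03 m).
It fails at once if the labeller is displaced by more than 30 mm (distance of labeller from where it was at the start of the episode above 0.03 m).
It fails at once if the remote control is displaced by more than 30 mm (distance of remote_black from where it was at the start of the episode above 0.03 m).
It also fails if it takes over 45 s, if anything falls off the work surface, if the arm or the gripper's body presses on something with over 40 N, if the wrist force passes 120 N, or if a joint passes its speed limit or range.

### The arm

A 7-joint arm with a two-finger parallel gripper is mounted at the origin on the work surface; the furniture and walls round the work are solid. World frame = base frame: x ahead of the robot, y to its left, z up, the work surface at z = 0. Lengths are in mm, angles in rad, forces in N, time in s.
With the tool pointing down it reaches from about 350 to 900 mm from the base axis. Payload 19.9 kg.
Tool frame: the origin (TCP) lies between the finger pads; the fingertips stand 19 mm ahead of it and the grasp point (between the pads) is the TCP; z points along the fingers, y is the line along which they close (so a half turn about z gives the same grasp; the last joint's range is limited). The gripper opens to 94 mm and grips with 3 to 60 N. Pads are 16 mm wide; open, the fingers measure 119 mm over their backs; the gripper's body (75 mm by 177 mm) begins 78 mm behind the grasp point.
Start: joints at [1.062, 0.417, -0.01, 1.614, 0.005, 1.111, -0.053], TCP at [281.261, -558.116, 224.425] pointing down, gripper open.
Joint ranges: [-2.81, 2.81], [-0.39, 2.02], [-1.27, 1.25], [0.06, 2.57], [-1.19, 4.33], [0.19, 2], [-2.82, 2.82]. Speed limits (rad/s): [1.89, 1.89, 2.39, 2.39, 3.01, 3.01, 3.01].

### API

Orientations are given as a rotation vector (axis times angle).
In Python, from rig import readout, eyes, order, outline_of gives the robot as it stands.
- The arm moves only by the shell command python3 -m handwheel 'ROWS' [OPENING] [FORCE]. ROWS is JSON, a list that holds one entry, the list of rows, each a list of 6 numbers: the shift along the tool's x, y, z in cm, then the turn, a rotation vector about the tool's x, y, z in degrees. In form: [[[x, y, z, ax, ay, az], ...]]. A call has 1 to 12 rows; each row shifts and turns the commanded pose from where the row before left it, along the tool's axes as they then stand; what a row does not reach is not made up. A row lasts 1/8 s, in which the tool goes at most 62.5 mm and 10.7 degrees, less where a joint would pass 70% of its speed; a pose out of reach is approached as far as the arm can. A call with a gripper value outside its range is refused whole. OPENING is the opening, from -1 (shut) to 1 (fully open), set as the call begins (- or left out, the last holds). The fingers move at their own pace and stop on an object; FORCE is the grip in N (left out, the last holds). Time passes only in rows, so rows that do not move let the fingers close. It gives the time, the measured TCP pose, the force, the opening and the grip force at its end, in the units of the state.
- readout.state(): the state, without advancing time (a new reading comes with each control period).
- eyes.get_image(name): name is "scene" or "top" or "wrist"; returns (picture, depth): 400x640x3 uint8, blue, green, red; 400x640 float32, mm along the optical axis (not along the pixel's ray), 0 where there is no reading.
- eyes.get_calibration(name): a dict with "K" (3x3 intrinsics, pixels), "eye" and "attitude" of the camera in the world. Camera axes: x right, y up, looking along -z (the intrinsics and any distortion apply to the point x, -y, -z); pixel columns grow to the right and rows downward; lengths in mm; the calibration is good to about 2 mm. The wrist camera is an equidistant fisheye: a pixel r from the principal point sees the ray r / f radians off the axis. A picture is of the moment at which its call begins: read the wrist's pose just before it. get_calibration takes no time and is no camera call; for the wrist camera it gives the pose at the moment of the call.
- order.finish_job(): hands the job in; it is judged then, once.
Trained networks look in the newest picture that a camera, given by its name, has taken for a name from the list of things; names that differ only in an ending like _2 or _b are one class to them, and where a whole thing is asked for, a point or a joint stands for the part that bears it (a point fixed in the world has none). Each returns a list of dicts, best first, with "score" (0 to 1); they miss things now and then, are a little off and sometimes report something else, mostly with a low value. They report only what shows in the picture. A call takes as long as a camera call.
- outline_of(target, camera): "region" (400x640 bool, what is visible of it) and "xy" ([column, row] in pixels, amid what is visible of it).
The state is a dict: "t": time; "joint_pos": joint angles; "joint_vel": joint speeds; "tau": joint torques, N m; "tcp_pos": TCP position; "tool_rot": TCP orientation; "ft_force": force on the tool from outside, world axes, zero at the start; "moment": the same for the moment, N m; "grip_width": opening from 0.0 (shut) to 1.0 (fully open); "finger_force": force on a finger pad.
Only numpy, scipy, OpenCV 4.12 (cv2) and the standard library are available. Lean on these libraries where they do the work, as an engineer would, in place of code of your own. Each camera call takes 0.05 s, during which the arm holds its last target. There are 200 camera calls.

## Working session

There is one attempt and no reset: what is moved stays moved. The work goes in short steps, Python scripts to look and compute and a shell command to move; the robot and the scene stay as the last step left them, time stands still between calls to the robot, and variables do not carry over. Pictures are saved under pics/ and viewed, at most 10 in all, crops included, and the job is handed in when it is done.

```bash
ls; mkdir -p pics; cat > h.py <<'E'
import numpy as np,cv2
from scipy.spatial.transform import Rotation as R
from rig import readout,eyes,order,outline_of
def att(c):
    a=np.array(c["attitude"],float)
    return a if a.shape==(3,3) else R.from_rotvec(a).as_matrix() if a.size==3 else R.from_quat(a).as_matrix()
def cloud(cam,d,c):
    K=np.array(c["K"]);v,u=np.mgrid[0:400,0:640]
    x=(u-K[0,2])/K[0,0];y=(v-K[1,2])/K[1,1]
    if cam=="wrist":
        r=np.hypot(x,y)+1e-9;s=np.tan(r)/r;x=x*s;y=y*s
    p=np.stack([x*d,-y*d,-d],-1)
    return p@att(c).T+np.array(c["eye"])
E
python3 - <<'E'
from h import *
print(readout.state())
for n in("scene","top"):
    c=eyes.get_calibration(n);im,d=eyes.get_image(n);print(n,c)
    cv2.imwrite(f"pics/{n}.png",im);P=cloud(n,d,c);np.savez(f"{n}.npz",im=im,P=P,d=d)
    for t in("cue_light","mount_face","mount","roll_carton","mug","remote_black","labeller","magazine_file"):
        for o in outline_of(t,n)[:1]:
            m=o["region"]&(d>0);q=P[m]
            if len(q):print(t,round(o["score"],2),np.round(o["xy"]),len(q),np.median(q,0).round(),np.percentile(q,2,0).round(),np.percentile(q,98,0).round())
            np.save(f"m_{n}_{t}.npy",o["region"])
E
```

```text
pics
{'t': 0.0, 'joint_pos': array([ 1.06248068,  0.41795614, -0.01032797,  1.61418764,  0.00471168,
        1.1106999 , -0.05299506]), 'joint_vel': array([-0.00051916, -0.00084322, -0.00179625, -0.00034021,  0.00065667,
        0.00058951, -0.00063126]), 'tau': array([-5.32032736e-04, -8.51259971e+01,  6.38404805e-01, -4.25991511e+01,
       -4.88360168e-02,  1.86117663e-02,  7.36509332e-05]), 'tcp_pos': array([ 281.11460691, -557.80444374,  223.83063403]), 'tool_rot': array([-3.05525215e+00, -7.26424977e-01,  5.85150231e-04]), 'ft_force': array([ 0.29035186, -0.13031077, -0.4311585 ]), 'moment': array([ 0.02786393,  0.0274467 , -0.00640915]), 'finger_force': 0.0, 'grip_width': 1.002197471622362}
scene {'K': array([[392.54982638,   0.        , 316.24766279],
       [  0.        , 392.54982638, 195.01353234],
       [  0.        ,   0.        ,   1.        ]]), 'eye': array([ 437.76932095, -587.64972373,  955.12818292]), 'attitude': array([ 0.66568528, -0.04121132, -0.09623833])}
cue_light 0.73 [298. 293.] 1986 [ 438. -169.    5.] [ 364. -212.   -1.] [ 511. -112.   54.]
mount_face 0.
[... 565 characters left out ...]
35, -0.1541772 , -1.51508264])}
cue_light 0.78 [387. 248.] 1437 [ 437. -150.    7.] [ 365. -205.    1.] [ 509. -105.   57.]
mount_face 0.87 [326. 178.] 3683 [628.  56.  59.] [534. -32.  16.] [718. 143.  98.]
mount 0.96 [325. 178.] 3766 [628.  57.  58.] [533. -33.   4.] [719. 146.  98.]
roll_carton 0.47 [276. 272.] 1130 [352. 190.  31.] [289. 121.   3.] [415. 262.  36.]
mug 0.6 [241. 175.] 817 [642. 316.  50.] [594. 271.   7.] [686. 348. 102.]
remote_black 0.91 [330. 269.] 780 [366.  21.  21.] [297.  -2.  16.] [440.  46.  26.]
labeller 0.58 [275. 275.] 1172 [348. 187.  31.] [288. 119.   1.] [413. 261.  36.]
magazine_file 0.33 [275. 274.] 1110 [350. 187.  31.] [291. 119.  18.] [410. 260.  36.]
```

```bash
python3 - <<'E'
from h import *
a=cv2.imread("pics/scene.png");b=cv2.imread("pics/top.png")
cv2.imwrite("pics/both.png",np.hstack([a[60:400,180:580],b[60:400,180:580]]))
for n in("scene","top"):
    z=np.load(n+".npz");P=z["P"];im=z["im"].astype(int)
    q=P[np.load(f"m_{n}_cue_light.npy")&(z["d"]>0)]
    pl=q[(abs(q[:,2]-5)<6)][:,:2].astype(np.float32);print(n,"plate",cv2.minAreaRect(pl))
    h=q[(q[:,2]>30)&(q[:,2]<70)];print("lamp",h.mean(0).round(1),len(h),cv2.minAreaRect(h[:,:2].astype(np.float32)))
    m=np.load(f"m_{n}_mount_face.npy")&(z["d"]>0)
    q=P[m];bl=(im[m][:,0]>im[m][:,2]+25);qb=q[bl]
    # plane fit
    for i in range(4):
        c=qb.mean(0);nn=np.linalg.svd(qb-c)[2][2];nn*=np.sign(nn[2]);e=(qb-c)@nn;qb=qb[abs(e)<4]
    up=-nn*nn[2];up[2]+=1;up/=np.linalg.norm(up);print("mount n",nn.round(3),"tilt",np.degrees(np.arccos(nn[2])),"heading",np.degrees(np.arctan2(up[1],up[0])),c.round(),len(qb))
    y=np.cross(nn,up);r=cv2.minAreaRect(np.stack([(qb-c)@up,(qb-c)@y],1).astype(np.float32));print(r)
    o=c+up*r[0][0]+y*r[0][1]+45*up;print("stud foot",o.round(1))
    e=(q-c)@nn;s=q[(e>5)&(e<20)];t=s-o;s=s[np.hypot(t@up,t@y)<35];print("studpts",len(s),s.mean(0) if len(s) else 0,((s-o)@np.stack([up,y,nn],1)).mean(0) if len(s) else 0)
E
```

```text
scene plate ((437.77337646484375, -160.1324462890625), (155.02804565429688, 96.24797058105469), 12.166604042053223)
lamp [ 458.9 -159.9   44.4] 388 ((459.4681396484375, -156.14280700683594), (56.372982025146484, 44.40275573730469), 12.951541900634766)
mount n [-0.407 -0.108  0.907] tilt 24.92416688986017 heading 14.865930058024695 [633.  76.  61.] 2170
((-15.69647216796875, -18.59088134765625), (198.2072296142578, 162.88011169433594), 0.6847956776618958)
stud foot [663.2  64.6  73.7]
studpts 30 [660.4834971   58.34406541  83.36045371] [ 0.28697807 -5.32977128 10.56250877]
top plate ((437.8244323730469, -155.03163146972656), (150.89390563964844, 91.28121185302734), 12.179793357849121)
lamp [ 457.7 -148.6   46.4] 298 ((459.1298828125, -150.2314910888672), (56.9870719909668, 44.885459899902344), 11.893031120300293)
mount n [-0.407 -0.114  0.906] tilt 25.025447681232546 heading 15.62283524310604 [627.  55.  58.] 3402
((-1.3820953369140625, -0.8530349731445312), (167.6932373046875, 198.87704467773438), 89.58073425292969)
stud foot [665.   65.2  76.6]
studpts 29 [661.64487549  64.04798354  87.10292933] [ 1.25628421 -0.22490711 11.00460948]
```

View pics/both.png

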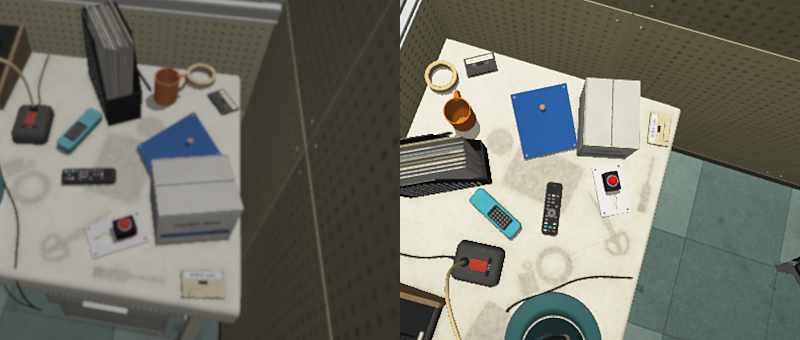

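The pictures show the light (both views, lamp towards the mount) with its keyhole end pointing at the robot, so it needs about a half turn. The brass stud is at top crop (542,107), and the carton is hard against the panel's right edge. Next I check the carton's clearance.

```bash
python3 - <<'E'
from h import *
for n in("scene","top"):
    z=np.load(n+".npz");P=z["P"].reshape(-1,3)[z["d"].ravel()>0]
    q=P[(P[:,2]>150)&(P[:,2]<185)&(P[:,0]>400)&(P[:,0]<850)&(P[:,1]>-300)&(P[:,1]<150)]
    r=cv2.minAreaRect(q[:,:2].astype(np.float32));print(n,r,np.median(q,0).round(),cv2.boxPoints(r).round())
    q=P[(P[:,2]>230)&(P[:,0]>250)&(P[:,0]<850)&(P[:,1]>50)&(P[:,1]<500)]
    print("file",np.percentile(q,[1,99],0).round())
u=np.array([np.cos(.265),np.sin(.265)]);v=np.array([-u[1],u[0]])
print("panel right edge pts",[(np.array([665,62])+a*.906*u-85*v).round() for a in(55,-145)])
for a in(-52,-77):
    n=np.array([-.407,-.111,.907]);up=np.array([.874,.238,.4226]);b=np.array([665,62,75])+a*up
    for h in(102,250):
        c=b+h*n;print(a,h,c.round(),"body right end",(c[:2]-88*v).round())
E
```

```text
scene ((675.802001953125, -148.93081665039062), (204.64442443847656, 328.683349609375), 70.54254913330078) [ 635. -144.  170.] [[ 487. -191.]
 [ 797. -300.]
 [ 865. -107.]
 [ 555.    2.]]
file [[391. 230. 231.]
 [846. 499. 307.]]
top ((673.9798583984375, -148.09718322753906), (213.1597137451172, 326.7279968261719), 71.80693817138672) [ 635. -130.  172.] [[ 486. -198.]
 [ 796. -300.]
 [ 862.  -98.]
 [ 552.    4.]]
file [[389. 239. 232.]
 [846. 499. 305.]]
panel right edge pts [array([735.,  -7.]), array([560., -54.])]
-52 102 [578.  38. 146.] body right end [601. -47.]
-52 250 [518.  22. 280.] body right end [541. -63.]
-77 102 [556.  32. 135.] body right end [579. -53.]
-77 250 [496.  16. 269.] body right end [519. -69.]
```

```bash
python3 - <<'E'
from h import *
for n in("scene","top"):
    z=np.load(n+".npz");P=z["P"].reshape(-1,3)[z["d"].ravel()>0]
    q=P[(abs(P[:,2]-171)<7)&(P[:,0]>400)&(P[:,0]<775)&(P[:,1]>-255)&(P[:,1]<150)]
    m=np.median(q,0);q=q[np.hypot(*(q-m)[:,:2].T)<128]
    r=cv2.minAreaRect(q[:,:2].astype(np.float32));print(n,r,m.round(),cv2.boxPoints(r).round().tolist())
E
```

```text
scene ((628.6436157226562, -128.564208984375), (152.6256561279297, 190.3689422607422), 89.06909942626953) [ 628. -135.  170.] [[532.0, -203.0], [723.0, -206.0], [725.0, -54.0], [535.0, -51.0]]
top ((627.7854614257812, -123.76185607910156), (150.4767608642578, 191.00631713867188), 89.51504516601562) [ 624. -124.  172.] [[532.0, -198.0], [723.0, -200.0], [724.0, -49.0], [533.0, -48.0]]
```

The carton (left side y≈-50, 170 high) leaves too little room for the 177 mm wide gripper body if I grip across y while hanging the plate. So I'll pick up across y, turn the light and set it down clear of the carton. Then I regrip it along x, so the body lies along the slope.

```bash
cat >> h.py <<'E'
def down(h,tilt=0,dirh=0):
    "tool down, tool x at heading h deg; then leaned"
    h=np.radians(h);x=np.array([np.cos(h),np.sin(h),0]);z=np.array([0,0,-1.]);return np.stack([x,np.cross(z,x),z],1)
def step(p,Rt,N,p0=None,R0=None):
    s=readout.state();p0=s["tcp_pos"] if p0 is None else p0;R0=R.from_rotvec(s["tool_rot"]).as_matrix() if R0 is None else R0
    w=R.from_matrix(R0.T@Rt).as_rotvec();A=sum(R.from_rotvec(w*k/N).as_matrix() for k in range(N))
    v=np.linalg.solve(A,R0.T@(np.array(p)-p0))
    print(N,"x",(v/10).round(2).tolist(),np.degrees(w/N).round(2).tolist())
E
python3 - <<'E'
from h import *
step([459,-153,150],down(12),11)
print(eyes.get_calibration("wrist"))
E
```

```text
11 x [2.79, -2.91, 0.68] [-0.0, 0.0, 1.34]
{'K': array([[309.70691629,   0.        , 316.31843624],
       [  0.        , 309.70691629, 195.14363056],
       [  0.        ,   0.        ,   1.        ]]), 'eye': array([ 345.20247766, -525.1063625 ,  384.1776647 ]), 'attitude': array([-0.22766462,  0.14130563, -1.09889251])}
```

```bash
python3 -m handwheel '[[[2.79,-2.91,0.68,0,0,1.34],[2.79,-2.91,0.68,0,0,1.34],[2.79,-2.91,0.68,0,0,1.34],[2.79,-2.91,0.68,0,0,1.34],[2.79,-2.91,0.68,0,0,1.34],[2.79,-2.91,0.68,0,0,1.34],[2.79,-2.91,0.68,0,0,1.34],[2.79,-2.91,0.68,0,0,1.34],[2.79,-2.91,0.68,0,0,1.34],[2.79,-2.91,0.68,0,0,1.34],[2.79,-2.91,0.68,0,0,1.34],[0,0,0,0,0,0]]]' 1 20
python3 - <<'E'
from h import *
c=eyes.get_calibration("wrist");im,d=eyes.get_image("wrist");cv2.imwrite("pics/w1.png",im)
P=cloud("wrist",d,c)
for o in outline_of("cue_light","wrist")[:1]:
    q=P[o["region"]&(d>0)];print(o["score"],o["xy"],len(q),np.percentile(q,[2,50,98],0).round())
    h=q[(q[:,2]>32)&(q[:,2]<50)];print(len(h),cv2.minAreaRect(h[:,:2].astype(np.float32)))
    h=q[(q[:,2]<15)];print(len(h),cv2.minAreaRect(h[:,:2].astype(np.float32)))
step([459,-153,30],down(12),5)
E
```

```text
t: 2.4
tcp_pos: [460.4, -150.8, 149.4]
tool_rot: [-3.123, -0.335, 0.0]
ft_force: [0.1, -0.7, 0.1]
grip_width: 0.998
finger_force: 0.0
0.57 [318.2, 204.0] 11239 [[ 365. -206.    3.]
 [ 454. -153.    5.]
 [ 509. -107.   56.]]
2216 ((457.8912658691406, -153.02139282226562), (56.39306640625, 43.72972106933594), 13.383752822875977)
8193 ((435.9342346191406, -157.67840576171875), (150.88772583007812, 91.13935852050781), 12.646049499511719)
5 x [-0.0, -0.01, 2.39] [0.0, 0.0, 0.01]
```

View pics/w1.png

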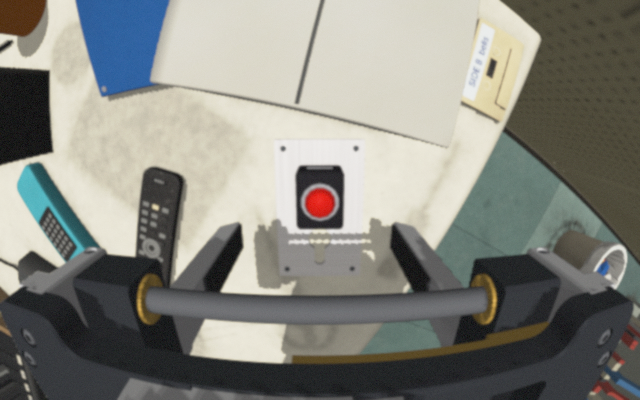

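The wrist picture shows the light between the open fingers, with the dome at (319,203) and the keyhole at (320,250) on the robot side. Its lamp position agrees with the earlier one, so I grasp.

```bash
python3 -m handwheel '[[[0,0,2.4,0,0,0],[0,0,2.4,0,0,0],[0,0,2.4,0,0,0],[0,0,2.4,0,0,0],[0,0,2.4,0,0,0],[0,0,0,0,0,0],[0,0,0,0,0,0]]]' 1 25
python3 -m handwheel '[[[0,0,0,0,0,0],[0,0,0,0,0,0],[0,0,0,0,0,0],[0,0,0,0,0,0],[0,0,0,0,0,0],[0,0,0,0,0,0]]]' -1 25
python3 -m handwheel '[[[0,0,-2,0,0,0],[0,0,-3,0,0,0],[0,0,-3,0,0,0],[0,0,0,0,0,0]]]' -1 25
python3 - <<'E'
from h import *
step([385,-155,115],down(105),12)
step([385,-155,115],down(195),9,np.array([385,-155,115]),down(102.5))
E
```

```text
t: 3.38
tcp_pos: [459.5, -154.0, 30.5]
tool_rot: [3.124, 0.327, 0.001]
ft_force: [1.3, -0.1, -0.3]
grip_width: 0.997
finger_force: 0.0
t: 4.12
tcp_pos: [459.3, -153.3, 29.6]
tool_rot: [-3.124, -0.328, 0.0]
ft_force: [-0.9, 0.5, 0.0]
grip_width: 0.466
finger_force: 25.0
t: 4.62
tcp_pos: [460.2, -153.6, 111.1]
tool_rot: [3.123, 0.328, 0.004]
ft_force: [0.1, 0.5, -3.5]
grip_width: 0.466
finger_force: 25.0
12 x [-0.42, -0.56, -0.03] [0.02, -0.0, -7.75]
9 x [0.0, 0.0, 0.0] [-0.0, -0.0, -10.28]
```

```bash
python3 -m handwheel '[[[-3.65,-0.8,0,0,0,0],[-3.65,-0.8,0,0,0,0],[0,0,0,0,0,-10.1],[0,0,0,0,0,-10.1],[0,0,0,0,0,-10.1],[0,0,0,0,0,-10.1],[0,0,0,0,0,-10.1],[0,0,0,0,0,-10.1],[0,0,0,0,0,-10.1],[0,0,0,0,0,-10.1],[0,0,0,0,0,-10.1],[0,0,0,0,0,-10.1]]]'
python3 -m handwheel '[[[0,0,0,0,0,-10.1],[0,0,0,0,0,-10.1],[0,0,0,0,0,-10.1],[0,0,0,0,0,-10.1],[0,0,0,0,0,-10.1],[0,0,0,0,0,-10.1],[0,0,0,0,0,-10.1],[0,0,0,0,0,-10.1],[0,0,0,0,0,0],[0,0,0,0,0,0]]]'
python3 - <<'E'
from h import *
s=readout.state();print(s["joint_pos"].round(2))
M=R.from_rotvec(s["tool_rot"]).as_matrix();print(np.degrees(np.arctan2(M[1,0],M[0,0])))
E
```

```text
t: 6.12
tcp_pos: [384.0, -152.5, 108.6]
tool_rot: [-1.725, -2.623, -0.0]
ft_force: [-0.8, 0.1, -3.1]
grip_width: 0.463
finger_force: 25.0
t: 7.38
tcp_pos: [384.3, -152.7, 109.2]
tool_rot: [0.371, -3.119, -0.001]
ft_force: [0.6, -0.9, -2.4]
grip_width: 0.467
finger_force: 25.0
[ 0.98  0.29 -0.75  2.2   0.29  0.75  1.84]
-166.44254840230585
```

```bash
python3 -m handwheel '[[[0,0,2.5,0,0,0],[0,0,2.5,0,0,0],[0,0,2,0,0,0],[0,0,0.6,0,0,0],[0,0,0.35,0,0,0],[0,0,0,0,0,0]]]'
python3 -m handwheel '[[[0,0,0,0,0,0],[0,0,0,0,0,0],[0,0,0,0,0,0],[0,0,-3,0,0,0],[0,0,-4,0,0,0],[0,0,-4,0,0,0]]]' 1
python3 -m handwheel '[[[0,0,0,0,0,10],[0,0,0,0,0,10],[0,0,0,0,0,10],[0,0,0,0,0,10],[0,0,0,0,0,10],[0,0,0,0,0,10],[0,0,0,0,0,10],[0,0,0,0,0,10],[0,0,0,0,0,10],[0,0,0,0,0,0],[0,0,0,0,0,0]]]'
python3 - <<'E'
from h import *
c=eyes.get_calibration("wrist");im,d=eyes.get_image("wrist");cv2.imwrite("pics/w2.png",im)
s=readout.state();M=R.from_rotvec(s["tool_rot"]).as_matrix();print("heading",np.degrees(np.arctan2(M[1,0],M[0,0])),s["joint_pos"].round(2))
P=cloud("wrist",d,c);np.savez("w2.npz",im=im,P=P,d=d)
for t in("cue_light","mount_face"):
  for o in outline_of(t,"wrist")[:1]:
    q=P[o["region"]&(d>0)];print(t,o["score"],o["xy"],len(q),np.percentile(q,[2,50,98],0).round())
    if t=="cue_light":
        h=q[(q[:,2]>32)&(q[:,2]<50)];print(len(h),cv2.minAreaRect(h[:,:2].astype(np.float32)))
        h=q[(q[:,2]<15)];print(len(h),cv2.minAreaRect(h[:,:2].astype(np.float32)))
E
```

```text
t: 8.12
tcp_pos: [384.8, -152.9, 30.5]
tool_rot: [-0.377, 3.119, -0.0]
ft_force: [-0.9, 0.1, -3.1]
grip_width: 0.467
finger_force: 25.0
t: 8.88
tcp_pos: [384.5, -152.6, 141.3]
tool_rot: [0.378, -3.118, -0.001]
ft_force: [-0.3, -1.0, 0.2]
grip_width: 0.993
finger_force: 0.0
t: 10.25
tcp_pos: [384.6, -152.8, 140.2]
tool_rot: [-1.933, -2.476, 0.0]
ft_force: [0.3, 0.1, 0.7]
grip_width: 0.997
finger_force: 0.0
heading 104.00564826090684 [ 0.81  0.19 -0.55  2.18  0.14  0.81  0.42]
cue_light 0.57 [333.2, 188.0] 12328 [[ 332. -198.    3.]
 [ 396. -141.    5.]
 [ 474.  -96.   56.]]
2419 ((383.445556640625, -151.9273223876953), (56.33023452758789, 43.395668029785156), 14.162666320800781)
8985 ((405.94732666015625, -147.0207977294922), (153.2064666748047, 90.80096435546875), 14.184587478637695)
mount_face 0.62 [571.8, 76.4] 20333 [[532. -33.  14.]
 [610.  45.  49.]
 [697. 139.  87.]]
```

View pics/w2.png

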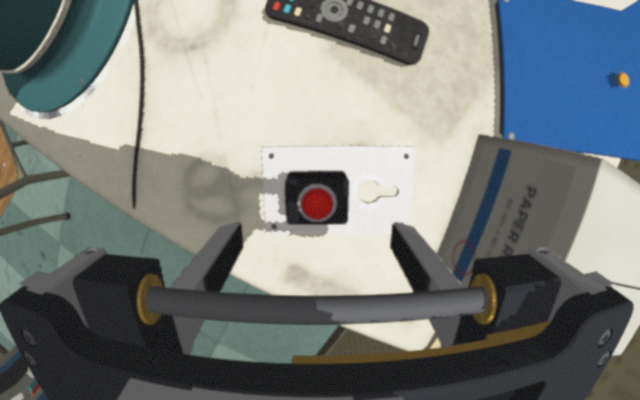

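Lamp at (317,200) and keyhole at (370,190), now pointing at the mount, both between the fingers. The carton is clear. Regrip along x.

```bash
python3 -m handwheel '[[[0,0,2.5,0,0,0],[0,0,3,0,0,0],[0,0,3,0,0,0],[0,0,2.2,0,0,0],[0,0,0,0,0,0],[0,0,0,0,0,0]]]' 1
python3 -m handwheel '[[[0,0,0,0,0,0],[0,0,0,0,0,0],[0,0,0,0,0,0],[0,0,0,0,0,0],[0,0,0,0,0,0]]]' -1 30
python3 -m handwheel '[[[0,0,-2,0,0,0],[0,0,-4,0,0,0],[0,0,-4,0,0,0],[0,0,-4,0,0,0],[0,0,0,0,0,0]]]' -1
cat >> h.py <<'E'
def mount(hd):
    h=np.radians(hd);t=np.radians(25);u=np.array([np.cos(h)*np.cos(t),np.sin(h)*np.cos(t),np.sin(t)])
    n=np.array([-np.cos(h)*np.sin(t),-np.sin(h)*np.sin(t),np.cos(t)]);return np.stack([u,np.cross(n,u),n],1)
def tool(hd):
    M=mount(hd);return np.stack([M[:,1],M[:,0],-M[:,2]],1)
E
python3 - <<'E'
from h import *
s=readout.state();p=s["tcp_pos"];M=R.from_rotvec(s["tool_rot"]).as_matrix();print(M.round(3))
a=np.array([400,20,185.]);step(a,down(104.5),5)
b=np.array([665,62,75])+mount(15)@[-62,0,33+70];print(b)
step(b,tool(15),6,a,down(104.5))
E
```

```text
t: 11.15
tcp_pos: [385.0, -152.9, 33.8]
tool_rot: [1.937, 2.473, 0.0]
ft_force: [-0.6, -0.3, 0.4]
grip_width: 1.002
finger_force: 0.0
t: 11.78
tcp_pos: [384.7, -152.9, 33.2]
tool_rot: [1.938, 2.472, -0.0]
ft_force: [-0.4, 0.5, 4.6]
grip_width: 0.593
finger_force: 30.0
t: 12.4
tcp_pos: [385.6, -153.4, 175.1]
tool_rot: [1.936, 2.469, 0.0]
ft_force: [0.2, -0.3, -4.2]
grip_width: 0.591
finger_force: 30.0
[[-0.238  0.971  0.003]
 [ 0.971  0.238 -0.002]
 [-0.003  0.003 -1.   ]]
5 x [3.29, 1.12, -0.2] [0.03, 0.04, -0.14]
[568.67713887  36.19036715 142.14736984]
6 x [-0.45, 2.63, 1.22] [-4.17, 0.02, -0.08]
```

```bash
python3 -m handwheel '[[[3.29,1.12,-0.2,0,0,0],[3.29,1.12,-0.2,0,0,0],[3.29,1.12,-0.2,0,0,0],[3.29,1.12,-0.2,0,0,0],[3.29,1.12,-0.2,0,0,-0.5],[-0.45,2.63,1.22,-4.17,0,0],[-0.45,2.63,1.22,-4.17,0,0],[-0.45,2.63,1.22,-4.17,0,0],[-0.45,2.63,1.22,-4.17,0,0],[-0.45,2.63,1.22,-4.17,0,0],[-0.45,2.63,1.22,-4.17,0,0],[0,0,0,0,0,0]]]'
python3 -m handwheel '[[[0,0,0,0,0,0],[0,0,0,0,0,0]]]'
python3 - <<'E'
from h import *
c=eyes.get_calibration("wrist");im,d=eyes.get_image("wrist");cv2.imwrite("pics/w3.png",im)
s=readout.state();M=R.from_rotvec(s["tool_rot"]).as_matrix();print(s["tcp_pos"].round(1),"\n",M.round(3),"\n",tool(15).round(3),s["joint_pos"].round(2))
P=cloud("wrist",d,c);np.savez("w3.npz",im=im,P=P,d=d)
for t in("cue_light","mount_face"):
  for o in outline_of(t,"wrist")[:1]:
    np.save(f"m3_{t}.npy",o["region"]);q=P[o["region"]&(d>0)];print(t,o["score"],o["xy"],len(q),np.percentile(q,[2,50,98],0).round())
E
```

```text
t: 13.9
tcp_pos: [567.7, 35.7, 137.9]
tool_rot: [1.74, 2.239, 0.496]
ft_force: [-0.4, 0.2, -3.7]
grip_width: 0.593
finger_force: 30.0
t: 14.15
tcp_pos: [567.8, 35.4, 139.8]
tool_rot: [1.738, 2.237, 0.495]
ft_force: [-0.3, 0.5, -2.4]
grip_width: 0.594
finger_force: 30.0
[568.   35.4 140. ] 
 [[-0.247  0.878  0.409]
 [ 0.969  0.224  0.104]
 [ 0.     0.422 -0.906]] 
 [[-0.259  0.875  0.408]
 [ 0.966  0.235  0.109]
 [-0.     0.423 -0.906]] [ 0.49  0.31 -0.64  2.14  0.36  0.33 -0.15]
mount_face 0.55 [340.5, 135.7] 14873 [[526.  25.  14.]
 [609. 106.  56.]
 [695. 147.  95.]]
```

View pics/w3.png

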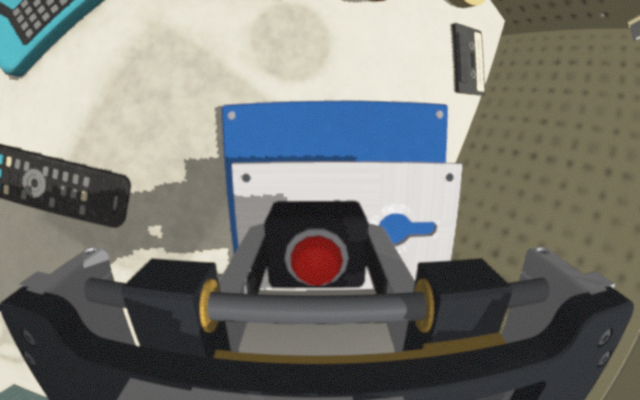

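The picture shows the plate over the panel with the keyhole at (397,228), through which only blue shows. The stud is hidden under the plate, so I back off down the slope and lower the light to see it.

```bash
python3 -m handwheel '[[[0,-2.3,0.5,0,0,-0.9],[0,-2.3,1.2,0,0,0],[0,-2.3,1.3,0,0,0],[0,0,1,0,0,0],[0,0,0,0,0,0],[0,0,0,0,0,0]]]'
python3 - <<'E'
from h import *
c=eyes.get_calibration("wrist");im,d=eyes.get_image("wrist");cv2.imwrite("pics/w4.png",im)
s=readout.state();M=R.from_rotvec(s["tool_rot"]).as_matrix();print(s["tcp_pos"].round(1),np.degrees(np.arctan2(M[1,0],M[0,0])),np.degrees(np.arccos(-M[2,2])))
P=cloud("wrist",d,c);np.savez("w4.npz",im=im,P=P,d=d,tp=s["tcp_pos"],M=M)
i=im.astype(int);bl=(i[...,0]>i[...,2]+50)&(d>0)&(i[...,0]>i[...,1]+30);q=P[bl];q=q[(q[:,0]>500)&(q[:,2]<130)&(q[:,2]>0)]
for k in range(5):
    cc=q.mean(0);n=np.linalg.svd(q-cc)[2][2];n*=np.sign(n[2]);q=q[abs((q-cc)@n)<3]
print("n",n.round(4),"tilt",np.degrees(np.arccos(n[2])),"hd",np.degrees(np.arctan2(-n[1],-n[0])),len(q))
T=np.stack([M[:,1],M[:,0],-M[:,2]],1)   # plate axes
q2=(q-cc)@T;print("face in plate frame z rel underside",((cc-s["tcp_pos"])@T)[2]+33.3,np.percentile((q-s["tcp_pos"])@T,[0.5,99.5],0).round(1))
br=(i[...,2]>i[...,0]+50)&(i[...,1]>i[...,0]+15)&(d>0);e=(P-cc)@n;b=P[br&(e>2)&(e<18)&(np.linalg.norm(P-[665,62,80],axis=-1)<60)]
v,u=np.nonzero(br&(e>2)&(e<18)&(np.linalg.norm(P-[665,62,80],axis=-1)<60))
print("brass",len(b),b.mean(0),((b-s["tcp_pos"])@T).mean(0),u.mean(),v.mean(),((b-cc)@n).max())
E
```

```text
t: 15.05
tcp_pos: [528.2, 23.3, 80.0]
tool_rot: [1.719, 2.247, 0.488]
ft_force: [-0.5, -0.6, -2.8]
grip_width: 0.592
finger_force: 30.0
[528.3  23.3  80.1] 105.04063555514703 24.93296795527929
n [-0.4083 -0.1121  0.9059] tilt 25.05263445453667 hd 15.348073177257431 20826
face in plate frame z rel underside -30.409476932910025 [[-18.1 -71.4 -65.8]
 [177.7  87.3 -61.8]]
brass 243 [656.91399946  62.44042241  84.33811166] [123.69421653   4.38579016 -52.74530586] 474.1522633744856 211.62139917695472 13.514017318664987
```

View pics/w4.png

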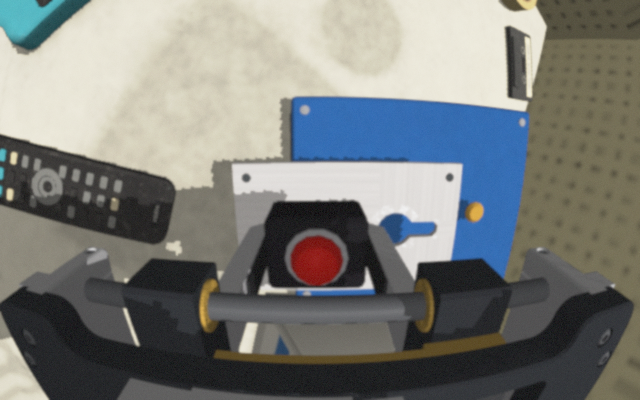

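```bash
cat >> h.py <<'E'
def proj(p,c):
    K=np.array(c["K"]);q=(np.asarray(p)-c["eye"])@att(c);x,y,z=q[...,0],-q[...,1],-q[...,2]
    r=np.hypot(x,y);th=np.arctan2(r,z);return np.stack([K[0,2]+K[0,0]*th*x/r,K[1,2]+K[1,1]*th*y/r],-1)
def ray(uv,c):
    K=np.array(c["K"]);x=(uv[0]-K[0,2])/K[0,0];y=(uv[1]-K[1,2])/K[1,1];r=np.hypot(x,y)
    return att(c)@np.array([np.sin(r)*x/r,-np.sin(r)*y/r,-np.cos(r)])
def plateT(M): return np.stack([M[:,1],M[:,0],-M[:,2]],1)
E
python3 - <<'E'
from h import *
c=eyes.get_calibration("wrist");z=np.load("w4.npz");im=z["im"];tp=z["tp"];M=z["M"];T=plateT(M);d=z["d"];P=z["P"]
i=im.astype(int)
# brass by colour
br=((i[...,2]>i[...,0]+50)&(i[...,1]>i[...,0]+10)).astype(np.uint8);br[:,:455]=0;br[:,500:]=0;br[:190]=0;br[235:]=0
cn=max(cv2.findContours(br,0,1)[0],key=cv2.contourArea);print("brass",cv2.minEnclosingCircle(cn),cv2.boundingRect(cn))
face=-30.4   # face z in plate frame (underside=0)
L=lambda p:tp+T@(np.array(p,float)-[0,0,33.3])   # lamp-centred plate frame: z from underside
uv=cv2.minEnclosingCircle(cn)[0];r=T.T@ray(uv,c);e=T.T@(np.array(c["eye"])-tp)+[0,0,33.3]
zz=face+11;s=e+r*(zz-e[2])/r[2];print("stud in lamp frame",s.round(1))
big=cv2.resize(im[150:290,330:530],None,fx=4,fy=4,interpolation=cv2.INTER_CUBIC)
def draw(pts,col):
    q=((proj(np.array([L(p) for p in pts]),c)-[330,150]+.5)*4).astype(np.int32);cv2.polylines(big,[q],True,col,1)
a=np.linspace(0,2*np.pi,60)
for h in(0,5):
    draw([(52+12*np.cos(t),12*np.sin(t),h) for t in a],(0,255,255));draw([(77+5.5*np.cos(t),5.5*np.sin(t),h) for t in a],(0,255,255))
draw([(97,-45,5),(97,45,5),(-53,45,5)],(0,255,0))
for h in(7.5,12): draw([(s[0]+8.5*np.cos(t),s[1]+8.5*np.sin(t),face+h) for t in a],(0,0,255))
cv2.imwrite("pics/o4.png",big)
# plate top points in plate frame
w=(i.min(-1)>120)&(d>0);q=(P-tp)@T+[0,0,33.3];m=w&(abs(q[...,2]-5)<8)&(q[...,0]>40)&(q[...,0]<110)&(abs(q[...,1])<60)
print("plate pts",m.sum(),np.median(q[m],0).round(1),np.percentile(q[m],[1,99],0).round(1))
E
```

```text
brass ((473.9893493652344, 211.1542510986328), 9.344148635864258) (466, 203, 17, 18)
stud in lamp frame [123.5   4.8 -19.4]
plate pts 6090 [70.1 20.   5.2] [[ 40.8 -28.4   3.5]
 [ 94.8  45.7   6.7]]
```

View pics/o4.png

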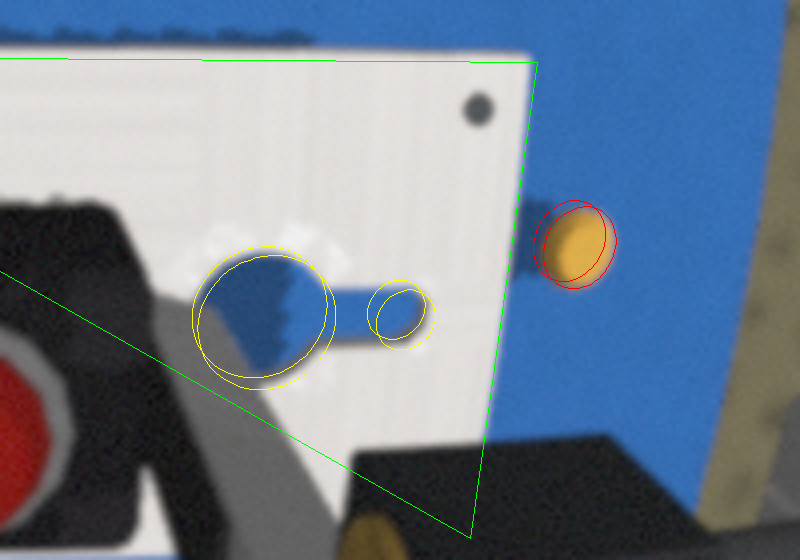

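The stud is at (476,212), and the predicted keyhole and plate outlines match the picture to about 1 mm. I shift 7.3 cm up the slope and 0.45 cm left, then check through the keyhole.

```bash
python3 -m handwheel '[[[0.09,1.46,0,0,0,-0.3],[0.09,1.46,0,0,0,0],[0.09,1.46,0,0,0,0],[0.09,1.46,0,0,0,0],[0.09,1.46,0,0,0,0],[0,0,1,0,0,0],[0,0,0,0,0,0],[0,0,0,0,0,0]]]'
cat > look.py <<'E'
from h import *;import sys
c=eyes.get_calibration("wrist");im,d=eyes.get_image("wrist");s=readout.state();tp=s["tcp_pos"];M=R.from_rotvec(s["tool_rot"]).as_matrix();T=plateT(M)
n=np.array([-.4083,-.1121,.9059]);f0=np.array([661.5,63.6,74.3]);L0=tp-33.3*T[:,2]
print(tp.round(1),"hd",np.degrees(np.arctan2(M[1,0],M[0,0]))-90,"tilt",np.degrees(np.arccos(-M[2,2])),"f",s["ft_force"].round(1),"stud foot in lamp frame",((f0-L0)@T).round(1))
big=cv2.resize(im[150:290,330:530],None,fx=4,fy=4,interpolation=cv2.INTER_CUBIC)
a=np.linspace(0,2*np.pi,60);C=np.stack([np.cos(a),np.sin(a),0*a],1)
def draw(pts,col): cv2.polylines(big,[((proj(pts,c)-[330,150]+.5)*4).astype(np.int32)],True,col,1)
for x,r in((51,12),(76,5.5)):
  for h in(0,5): draw(L0+(C*r+[x,0,h])@T.T,(0,255,255))
for h in(7.5,12): draw(f0+(C*8.5+[0,0,h])@T.T,(0,0,255))
cv2.imwrite(f"pics/{sys.argv[1]}.png",big)
E
python3 look.py o5
```

```text
t: 16.1
tcp_pos: [594.2, 46.5, 100.7]
tool_rot: [1.713, 2.252, 0.486]
ft_force: [0.8, -0.2, -3.1]
grip_width: 0.591
finger_force: 30.0
[594.3  46.5 100.9] hd 15.331068115671698 tilt 24.867198991561565 f [-0.7 -0.2 -3.9] stud foot in lamp frame [ 51.7  -0.9 -20. ]
```

View pics/o5.png

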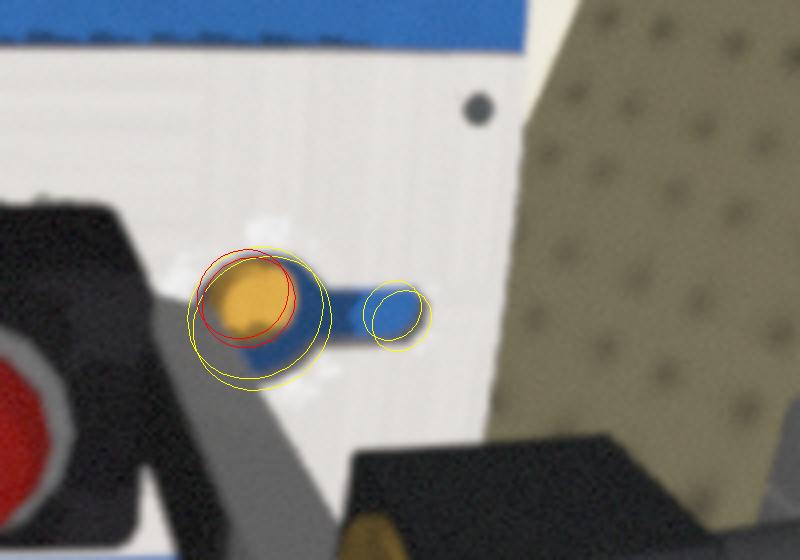

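The brass head shows at (258,297) inside the round opening and matches the prediction within about 1 mm. I go down.

```bash
python3 -m handwheel '[[[-0.05,0,0.5,0,0,0],[0,0,0.5,0,0,0],[0,0,0.4,0,0,0],[0,0,0,0,0,0],[0,0,0,0,0,0]]]'
python3 -m handwheel '[[[0,0,0.2,0,0,0],[0,0,0.2,0,0,0],[0,0,0.15,0,0,0],[0,0,0,0,0,0],[0,0,0,0,0,0]]]'
python3 look.py o6
```

```text
t: 16.77
tcp_pos: [600.6, 47.4, 88.5]
tool_rot: [1.713, 2.251, 0.486]
ft_force: [0.5, -0.3, -3.8]
grip_width: 0.588
finger_force: 30.0
t: 17.4
tcp_pos: [602.8, 48.0, 83.5]
tool_rot: [1.713, 2.251, 0.487]
ft_force: [-0.2, 0.6, -3.5]
grip_width: 0.596
finger_force: 30.0
[602.9  48.   83.5] hd 15.318383675433026 tilt 24.90424546564099 f [ 0.4 -0.2 -3.3] stud foot in lamp frame [51.1 -0.3 -0.6]
```

```bash
python3 -m handwheel '[[[0,0,0.1,0,0,0],[0,0,0.05,0,0,0],[0,0,0,0,0,0],[0,0,0,0,0,0]]]'
python3 -m handwheel '[[[0,0,0.1,0,0,0],[0,0,0,0,0,0],[0,0,0,0,0,0]]]'
python3 look.py o7
```

```text
t: 17.95
tcp_pos: [603.4, 47.8, 82.3]
tool_rot: [1.713, 2.251, 0.486]
ft_force: [-8.3, -3.5, 8.1]
grip_width: 0.596
finger_force: 30.0
t: 18.32
tcp_pos: [603.7, 47.8, 81.9]
tool_rot: [1.712, 2.251, 0.485]
ft_force: [-20.9, -5.5, 25.8]
grip_width: 0.595
finger_force: 30.0
[603.6  47.8  81.9] hd 15.310402407717106 tilt 24.904279110030743 f [-20.   -5.   25.9] stud foot in lamp frame [51.2  0.1  1.1]
```

View pics/o7.png

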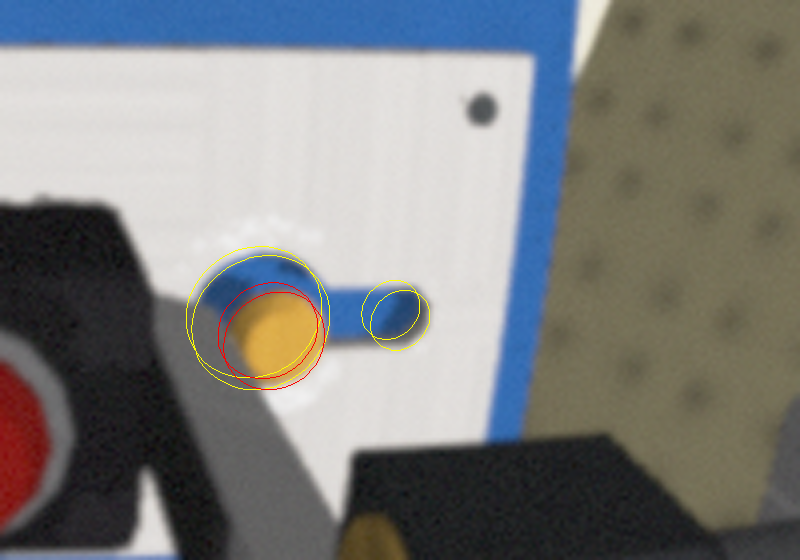

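The head now stands through the opening and the plate presses on the panel at about 30 N. I ease off and slide 25 mm down the slope.

```bash
python3 -m handwheel '[[[0,0,-0.1,0,0,0],[0,-0.4,0,0,0,0],[0,-0.4,0,0,0,0],[0,0,0,0,0,0]]]'
python3 -m handwheel '[[[0,-0.4,0,0,0,0],[0,-0.4,0,0,0,0],[0,-0.4,0,0,0,0],[0,-0.3,0,0,0,0],[0,-0.2,0,0,0,0],[0,0,0,0,0,0],[0,0,0,0,0,0]]]'
python3 look.py o8
```

```text
t: 18.88
tcp_pos: [596.0, 46.0, 78.5]
tool_rot: [1.713, 2.252, 0.486]
ft_force: [-1.2, 0.3, -2.9]
grip_width: 0.595
finger_force: 30.0
t: 19.75
tcp_pos: [582.1, 42.0, 72.0]
tool_rot: [1.713, 2.25, 0.487]
ft_force: [4.7, -0.9, -1.7]
grip_width: 0.595
finger_force: 30.0
[582.1  42.   71.9] hd 15.308106974265968 tilt 24.951440971950692 f [ 4.   0.1 -1.7] stud foot in lamp frame [75.6 -0.2  0.7]
```

View pics/o8.png

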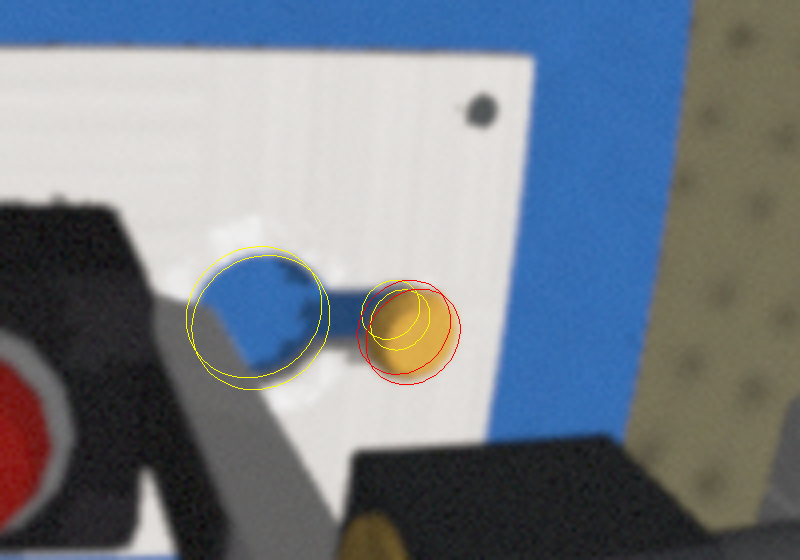

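```bash
python3 -m handwheel '[[[0,-0.1,0.05,0,0,0],[0,0,0,0,0,0],[0,0,0,0,0,0]]]'
python3 -m handwheel '[[[0,0,0,0,0,0],[0,0,0,0,0,0],[0,0,0,0,0,0],[0,0,0,0,0,0],[0,0,-1,0,0,0],[0,0,-2,0,0,0],[0,0,-3,0,0,0],[0,0,-4,0,0,0],[0,0,-3,0,0,0],[0,0,0,0,0,0],[0,0,0,0,0,0]]]' 1
python3 - <<'E'
from h import *
c=eyes.get_calibration("wrist");im,d=eyes.get_image("wrist");s=readout.state();print(s["tcp_pos"].round(1),s["ft_force"].round(1))
cv2.imwrite("pics/w9.png",im);P=cloud("wrist",d,c)
i=im.astype(int);T=mount(15.35);q=(P-[661.5,63.6,74.3])@T
w=(i.min(-1)>110)&(d>0)&(abs(q[...,2]-5)<6)&(q[...,0]<40)&(q[...,0]>-160)&(abs(q[...,1])<60);m=q[w]
print(len(m),np.median(m[:,2]),cv2.minAreaRect(m[:,:2].astype(np.float32)))
cc=m.mean(0);n=np.linalg.svd(m-cc,full_matrices=False)[2][2];print("n in mount",n.round(3))
E
```

```text
t: 20.18
tcp_pos: [582.0, 42.0, 71.7]
tool_rot: [1.712, 2.25, 0.489]
ft_force: [4.6, -0.5, 5.4]
grip_width: 0.593
finger_force: 30.0
t: 21.55
tcp_pos: [529.3, 28.3, 185.7]
tool_rot: [1.714, 2.25, 0.486]
ft_force: [-0.1, 0.6, 0.6]
grip_width: 1.002
finger_force: 0.0
[529.1  28.8 185.5] [ 0.4 -0.2  0.4]
8326 4.681206671705187 ((-54.70616149902344, -0.4773216247558594), (154.84124755859375, 94.01165008544922), 0.2393786907196045)
n in mount [-0. -0.  1.]
```

View pics/w9.png

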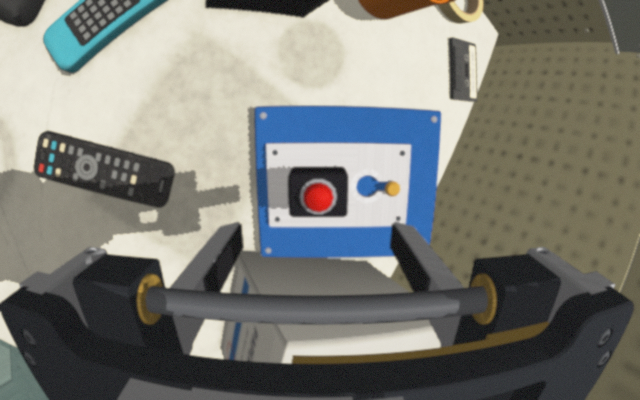

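The plate hangs straight with the stud at the slot end (391,188). Its measured centre is 54.7 mm below the stud, where 55 mm is nominal, and it lies flat with the gripper clear.

```bash
python3 -c "
from rig import order
print(order.finish_job())"
```

```text
the job is handed in; nothing more can be done
None
```

The cue light hangs on the stud, released: in the last wrist picture it was straight, flat on the panel and within about 1 mm of the slot end. I handed the job in at about 21.6 s; no verdict was returned.

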